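Put the graphite forming tools back in their caddy

ROBOT

A 6-joint arm with a two-finger parallel gripper is mounted at the origin on the work surface. World frame = base frame: x ahead of the robot, y to its left, z up, the work surface at z = 0. Lengths are in m, angles in rad, forces in N, time in s.
With the tool pointing down it reaches from about 0.4 to 0.925 m from the base axis. Payload 3.4 kg.
Tool frame: the origin (TCP) lies on the mounting face of the last link; the fingertips stand 173 mm ahead of it and the grasp point (between the pads) lies 155 mm ahead of it (bot.tip_extent is the distance from the TCP to the fingertips, in m); z points along the fingers, x is the direction in which the jaws open and shut, and the axes are right-handed (so a half turn about z gives the same grasp; the last joint's range is limited). The gripper opens to 85 mm and grips with 20 to 120 N. Pads are 22 mm wide; open, the fingers measure 114 mm over their backs; the gripper's body (76 mm by 85 mm) begins 54 mm behind the grasp point. The pads swing forward as they close: fully open they stand 13 mm farther back than shut.
Start: joints at [1.113, 0.307, 1.506, -0, 1.328, -0.073], TCP at [0.215, 0.533, 0.405] pointing down, gripper open.
Joint ranges: [-3.12, 3.12], [-1.05, 2.28], [0.14, 2.33], [-1.42, 4.57], [0.1, 2.73], [-2.68, 2.68]. Speed limits (rad/s): [2.57, 2.57, 3.14, 3.14, 3.14, 3.14].

INTERFACE

Orientations are given as a unit quaternion [w, x, y, z].
In Python, from plant import bot gives the robot as it stands. The module is installed in compiled form; this text tells all that it offers.
- The arm moves only by the shell command python3 -m jog 'ROWS' [FORCE]. ROWS is JSON, a list of rows, each a list of 7 numbers: the opening, from -1 (shut) to 1 (fully open), then the shift along the tool's x, y, z in mm, then the turn, a rotation vector about the tool's x, y, z in degrees. A call has 1 to 8 rows; each row is the pose to reach, as a shift and turn from the pose measured when the call began, along the tool's axes at that moment; what a row does not reach only later rows make up. A row lasts 1/8 s, in which the tool goes at most 62.5 mm and 10.7 degrees, less where a joint would pass 70% of its speed; a pose out of reach is approached as far as the arm can. A call with a gripper value outside its range is refused whole. The fingers move at their own pace and stop on an object; FORCE is the grip in N (left out, the last holds). Time passes only in rows, so rows that repeat a pose let the fingers close. It gives the time, the measured TCP pose, the force and the opening at its end, in the units of the state.
- bot.state(): the state, without advancing time (a new reading comes with each control period).
- bot.get_image(name): name is "scene" or "side" or "wrist"; returns (picture, depth): 400x640x3 uint8, red, green, blue; 400x640 float32, m along the optical axis (not along the pixel's ray), 0 where there is no reading.
- bot.camera_params(name): a dict with "fx", "fy", "cx", "cy" (pixels), "cam_to_world" (4x4, takes a point from camera to world coordinates); the wrist camera has in their place "tool_from_camera" (4x4, takes a point from camera to tool coordinates, whose origin is the TCP and whose axes are the tool frame's). Camera axes: x right, y down, z forward; pixel columns grow to the right and rows downward; lengths in m; the calibration is good to about 2 mm. The wrist camera is an equidistant fisheye: a pixel r from the principal point sees the ray r / f radians off the axis. A picture is of the moment at which its call begins: read the wrist's pose just before it. camera_params takes no time and is no camera call.
- bot.sign_off(): hands the job in, once; it reports no verdict.
The state is a dict: "time": time; "qpos": joint angles; "qvel": joint speeds; "effort": joint torques, N m; "tool_pos": TCP position; "tool_rot": TCP orientation; "wrist_force": force on the tool from outside, world axes, zero at the start; "wrist_torque": the same for the moment, N m; "width": finger opening in m.
Only numpy, scipy, OpenCV 4.12 (cv2) and the standard library are available. Lean on these libraries where they do the work, as an engineer would, in place of code of your own. Each camera call takes 0.05 s, during which the arm holds its last target.

TASK

Clear up the glassworker's bench: put the three hollow-topped graphite marble moulds and the grooved graphite block back into the wooden caddy, each upright and fully down in its own pocket (small, medium and large mould in the small, medium and large round pockets, the grooved block in the rectangular one). The plain flat-topped disc and block are raw blanks that do not belong in the caddy: leave them standing where they are.

Things in the scene. Friction and masses are not known exactly. Their poses are not given: they have to be found in the camera images.
- mould_small: small marble mould: an upright dark grey graphite cylinder, 34 mm diameter, 42 mm tall, with a round dished hollow 13 mm deep, burnished lighter grey, in its top (rim 4 mm wide). Roughly 69 g. Origin: centre of its underside; z up.
- mould_medium: medium marble mould: an upright dark grey graphite cylinder, 44 mm diameter, 42 mm tall, with a round dished hollow 13 mm deep, burnished lighter grey, in its top (rim 4 mm wide). Roughly 115 g. Origin: centre of its underside; z up.
- mould_large: large marble mould: an upright dark grey graphite cylinder, 54 mm diameter, 42 mm tall, with a round dished hollow 13 mm deep, burnished lighter grey, in its top (rim 4 mm wide). Roughly 173 g. Origin: centre of its underside; z up.
- groove_block: grooved rolling block: dark grey graphite block, 60 mm (its x) by 36 mm (its y) by 42 mm tall, with a straight groove 16 mm wide and 12 mm deep along x in its top, its bottom burnished lighter grey. Roughly 140 g. Origin: centre of its underside; z up.
- blank_disc: plain blank: dark grey graphite cylinder, 44 mm diameter, 42 mm tall, flat top WITHOUT a hollow. Does not belong in the caddy. Origin: centre of its underside.
- blank_block: plain blank: dark grey graphite block, 60 mm (x) by 36 mm (y) by 42 mm tall, flat top WITHOUT a groove. Does not belong in the caddy. Origin: centre of its underside.
- nest_small: fixed pale wooden nest for the small mould: 84 mm square, 14 mm tall, with a round pocket 50 mm in diameter and 8 mm deep, with a brown cork floor, in the middle of its top. Origin: centre of its underside (6 mm above the bench); pocket floor 6 mm above the origin. The four nests sit 85 mm apart in a two by two square, in any arrangement, fixed in one low caddy.
- nest_medium: fixed pale wooden nest for the medium mould: 84 mm square, 14 mm tall, with a round pocket 60 mm in diameter and 8 mm deep, with a brown cork floor, in the middle of its top. Origin: centre of its underside (6 mm above the bench); pocket floor 6 mm above the origin.
- nest_large: fixed pale wooden nest for the large mould: 84 mm square, 14 mm tall, with a round pocket 70 mm in diameter and 8 mm deep, with a brown cork floor, in the middle of its top. Origin: centre of its underside (6 mm above the bench); pocket floor 6 mm above the origin.
- nest_slot: fixed pale wooden nest for the grooved block: 84 mm square, 14 mm tall, with a rectangular pocket 74 mm (its x) by 52 mm (its y), 8 mm deep, in the middle of its top. Origin: centre of its underside (6 mm above the bench); pocket floor 6 mm above the origin. All nests are turned alike; the caddy is a wooden tray 192 mm square, rim 22 mm high, with a low lug 17 mm out on two sides.
There are look-alikes about, which are no part of the job. Leave any orange look-alike of the groove_block alone.

How it is judged:
At the end, for the whole second after the job is handed in: Each of the three moulds and the grooved block stands upright (within 0.1 rad) and at rest on the floor of its own pocket (origin within 12 mm of the nest's centre line and no more than 3 mm above the pocket's floor); both plain blanks still stand within 20 mm of where they began (horizontal distance between mould_small and nest_small below 0.012 m and z of mould_small in the frame of nest_small below 0.009 m and angle between each of mould_small, mould_medium, mould_large, groove_block, blank_disc, blank_block's own z axis and vertical below 0.1 rad and linear speed of each of mould_small, mould_medium, mould_large, groove_block below 0.02 m/s and horizontal distance between mould_medium and nest_medium below 0.012 m and z of mould_medium in the frame of nest_medium below 0.009 m and horizontal distance between mould_large and nest_large below 0.012 m and z of mould_large in the frame of nest_large below 0.009 m and horizontal distance between groove_block and nest_slot below 0.012 m and z of groove_block in the frame of nest_slot below 0.009 m and distance of each of blank_disc, blank_block from where it was at the start of the episode below 0.02 m); the robot touches nothing.
It fails at once if the plain disc is moved by more than 20 mm or knocked over (distance of blank_disc from where it was at the start of the episode above 0.02 m or angle between blank_disc's own z axis and vertical above 0.3 rad).
It fails at once if the plain block is moved by more than 20 mm or knocked over (distance of blank_block from where it was at the start of the episode above 0.02 m or angle between blank_block's own z axis and vertical above 0.3 rad).
It also fails if it takes over 102 s, if anything falls off the work surface, if the arm or the gripper's body presses on something with over 40 N, if the wrist force passes 120 N, or if a joint passes its speed limit or range.

## Working session

There is one attempt and no reset: what is moved stays moved. The work goes in short steps, Python scripts to look and compute and a shell command to move; the robot and the scene stay as the last step left them, time stands still between calls to the robot, and variables do not carry over. Pictures are saved under pics/ and viewed, and the job is handed in when it is done.

```bash
ls; mkdir -p pics
python3 - <<'E'
from plant import bot
import cv2,numpy as np
s=bot.state();print({k:np.round(v,4) for k,v in s.items()})
for n in["scene","side","wrist"]:
    p,d=bot.get_image(n);cv2.imwrite(f"pics/{n}0.png",p[:,:,::-1]);np.savez(f"pics/{n}0.npz",p=p,d=d)
    c=bot.camera_params(n);print(n,{k:np.round(v,4).tolist() for k,v in c.items()})
E
```

```text
pics
{'time': np.float64(0.0), 'qpos': array([ 1.1135,  0.3076,  1.5077,  0.    ,  1.3284, -0.0735]), 'qvel': array([ 0.0014,  0.0015, -0.0012,  0.0003,  0.    ,  0.0005]), 'effort': array([ 2.10000e-03, -4.57547e+01, -2.51920e+01, -1.00000e-04,
        1.33000e-02, -0.00000e+00]), 'tool_pos': array([0.2152, 0.5328, 0.4038]), 'tool_rot': array([ 5.000e-04,  8.290e-01,  5.592e-01, -9.000e-04]), 'wrist_force': array([ 0.3313,  0.0274, -0.6941]), 'wrist_torque': array([ 0.0557, -0.0018, -0.0363]), 'width': np.float64(0.0855)}
scene {'fx': 494.3695, 'fy': 494.3695, 'cx': 318.0222, 'cy': 205.3055, 'cam_to_world': [[0.5135, 0.7244, -0.4599, 1.0883], [0.858, -0.4271, 0.2852, -0.3318], [0.0101, -0.541, -0.8409, 1.0518], [0.0, 0.0, 0.0, 1.0]]}
side {'fx': 416.6863, 'fy': 416.6863, 'cx': 318.3603, 'cy': 199.9249, 'cam_to_world': [[-0.9998, 0.0142, 0.01, 0.5545], [-0.0016, 0.5015, -0.8652, 0.8912], [-0.0173, -0.865, -0.5014, 0.5555], [0.0, 0.0, 0.0, 1.0]]}
wrist {'fx': 309.7069, 'fy': 309.7069, 'cx': 318.1783, 'cy': 199.8578, 'tool_from_camera': [[1.0, 0.0002, 0.0006, -0.0], [-0.0004, 0.954, 0.2998, -0.0762], [-0.0005, -0.2998, 0.954, 0.0303], [0.0, 0.0, 0.0, 1.0]]}
```

View pics/scene0.png

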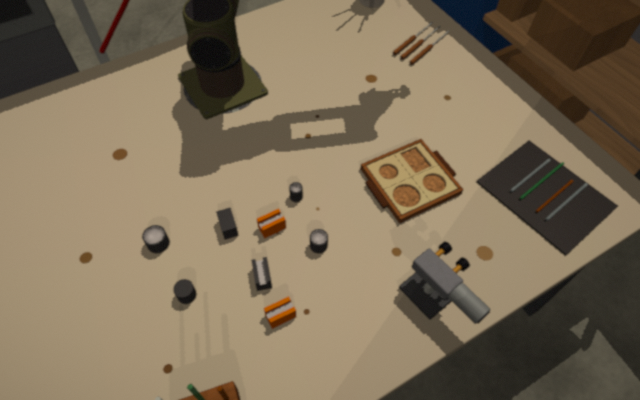

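View pics/side0.png

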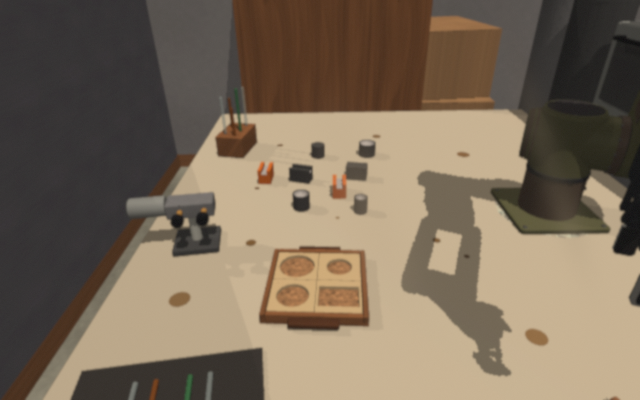

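View pics/wrist0.png

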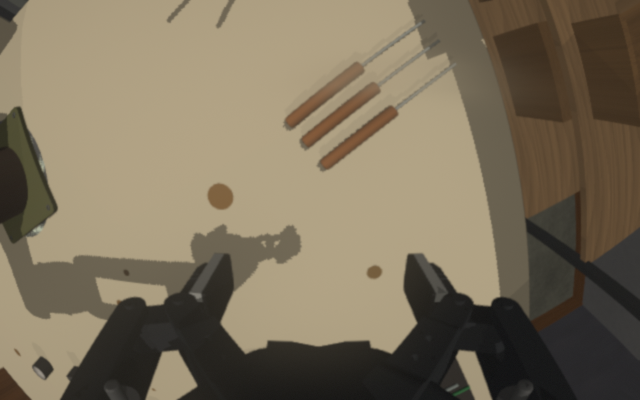

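```bash
cat > h.py <<'E'
import numpy as np,cv2
from plant import bot
def load(n,i=0):
    z=np.load(f"pics/{n}{i}.npz");return z['p'],z['d']
def ray(n,uv,z):
    c=bot.camera_params(n);M=np.array(c['cam_to_world']);uv=np.atleast_2d(uv).astype(float)
    r=np.stack([(uv[:,0]-c['cx'])/c['fx'],(uv[:,1]-c['cy'])/c['fy'],np.ones(len(uv))],1)@M[:3,:3].T
    return M[:3,3]+r*((z-M[2,3])/r[:,2])[:,None]
def ortho(n,p,z,x0,x1,y0,y1,s=1000):
    # top view on plane z: image up=+x, left=+y ; s px per m
    c=bot.camera_params(n);M=np.array(c['cam_to_world'])
    xs=x1-np.arange(int((x1-x0)*s))/s; ys=y1-np.arange(int((y1-y0)*s))/s
    Y,X=np.meshgrid(ys,xs);P=np.stack([X,Y,np.full_like(X,z)],-1)-M[:3,3]
    q=P@M[:3,:3];u=c['fx']*q[...,0]/q[...,2]+c['cx'];v=c['fy']*q[...,1]/q[...,2]+c['cy']
    return cv2.remap(p,u.astype(np.float32),v.astype(np.float32),cv2.INTER_LINEAR)
E
python3 - <<'E'
from h import *
p,d=load('scene')
print(ray('scene',[[296,188],[318,236],[155,233],[185,286],[228,218],[262,268],[271,220],[281,310]],.042).round(3))
print(ray('scene',[[388,172],[417,160],[434,182],[406,196]],.02).round(3))
c=p[170:330,120:360];cv2.imwrite('pics/z1.png',cv2.resize(c,None,fx=3.3,fy=3.3,interpolation=cv2.INTER_CUBIC)[:,:,::-1])
c=p[130:230,350:470];cv2.imwrite('pics/z2.png',cv2.resize(c,None,fx=5,fy=5,interpolation=cv2.INTER_CUBIC)[:,:,::-1])
E
```

```text
[[ 0.464 -0.01   0.042]
 [ 0.609 -0.033  0.042]
 [ 0.409 -0.357  0.042]
 [ 0.568 -0.349  0.042]
 [ 0.458 -0.193  0.042]
 [ 0.616 -0.184  0.042]
 [ 0.515 -0.107  0.042]
 [ 0.724 -0.194  0.042]]
[[0.528 0.228 0.02 ]
 [0.535 0.317 0.02 ]
 [0.614 0.311 0.02 ]
 [0.613 0.223 0.02 ]]
```

View pics/z1.png

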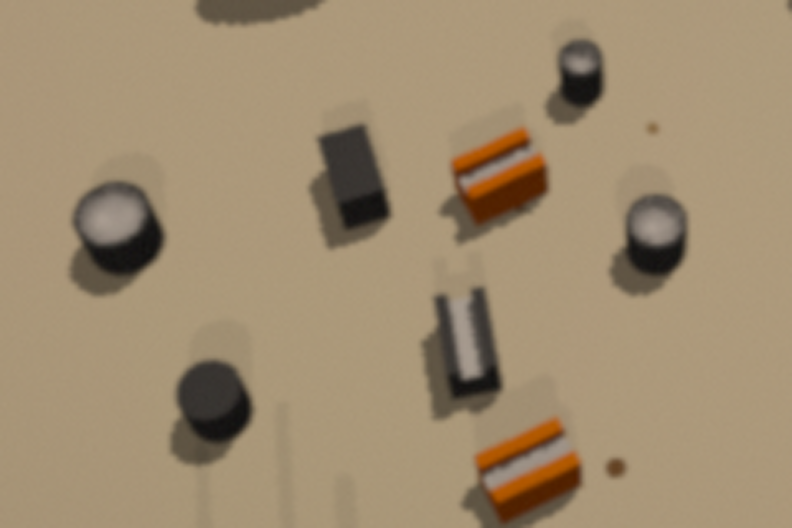

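View pics/z2.png

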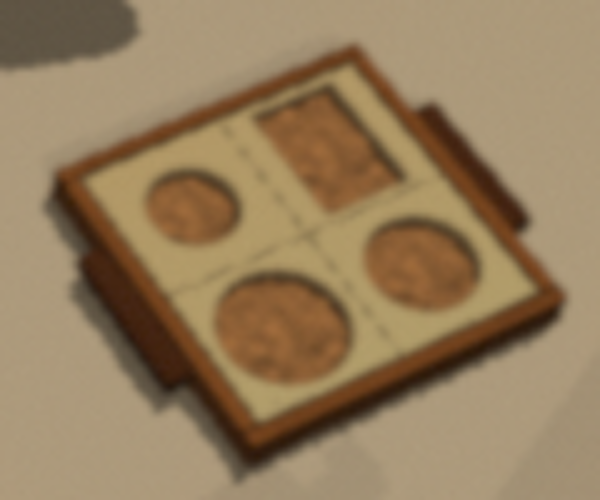

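Run:
```python
from h import *
p,d=load('scene')
q,_=load('side')
a=ortho('scene',p,.042,.36,.76,-.43,.05,1500)
cv2.imwrite('pics/o1.png',a[:,:,::-1])
b=ortho('scene',p,.020,.45,.7,.16,.38,2200)
c=ortho('side',q,.020,.45,.7,.16,.38,2200)
cv2.imwrite('pics/o2.png',cv2.resize(np.hstack([b,c]),None,fx=.8,fy=.8)[:,:,::-1])
# depth check
C=bot.camera_params('scene');M=np.array(C['cam_to_world'])
for u,v in[(160,235),(228,216),(262,268),(185,288),(250,180),(417,160),(400,205)]:
    z=d[v,u];X=np.array([(u-C['cx'])/C['fx']*z,(v-C['cy'])/C['fy']*z,z]);print(u,v,(M[:3,:3]@X+M[:3,3]).round(3))
```

```text
160 235 [ 0.415 -0.349  0.035]
228 216 [ 0.454 -0.191  0.044]
262 268 [ 0.611 -0.182  0.032]
185 288 [ 0.573 -0.35   0.043]
250 180 [ 0.357 -0.088  0.002]
417 160 [0.53  0.322 0.012]
400 205 [0.626 0.195 0.019]
```

View pics/o1.png

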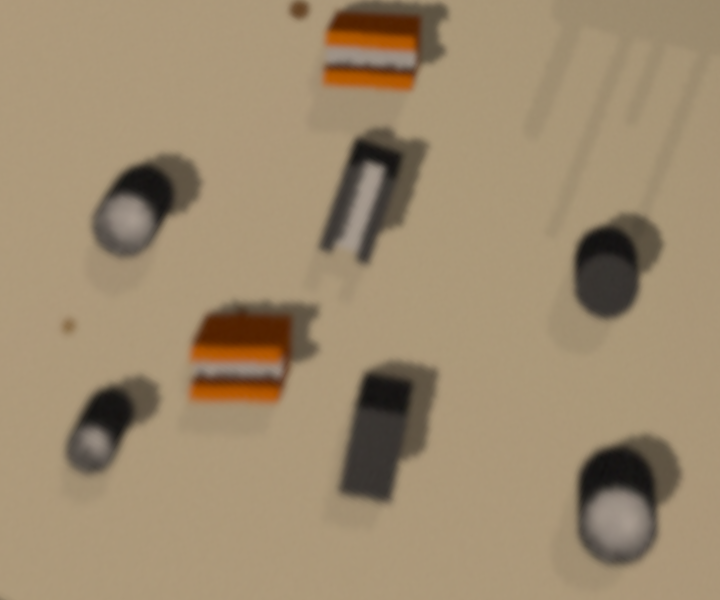

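View pics/o2.png

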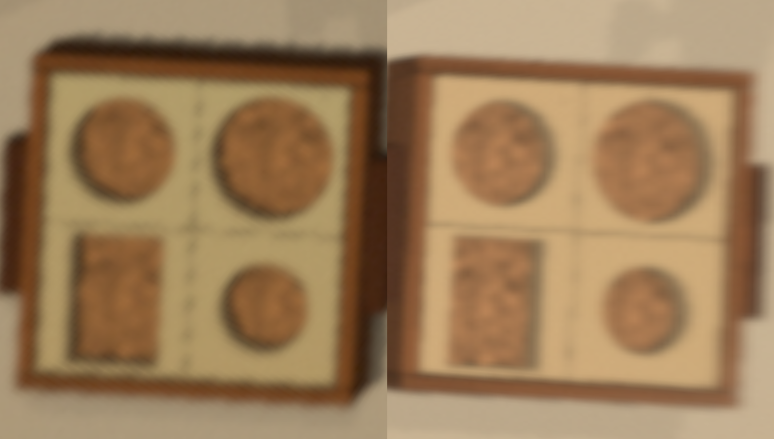

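Run:
```python
from h import *
p,d=load('scene');q,_=load('side')
print('tip',bot.tip_extent)
a=ortho('scene',p,.042,.36,.76,-.43,.05,1500).astype(int)
sp=a.max(2)-a.min(2)
m=(sp<22).astype(np.uint8)*255
m=cv2.morphologyEx(m,cv2.MORPH_OPEN,np.ones((5,5)))
cv2.imwrite('pics/m1.png',m)
C=np.array(bot.camera_params('scene')['cam_to_world'])[:2,3]
for c in cv2.findContours(m,cv2.RETR_EXTERNAL,cv2.CHAIN_APPROX_NONE)[0]:
    if cv2.contourArea(c)<800: continue
    P=np.stack([.76-c[:,0,1]/1500,.05-c[:,0,0]/1500],1)
    r=cv2.minAreaRect((P*1000).astype(np.float32));ctr=np.array(r[0])/1e3
    dirn=(C-ctr)/np.linalg.norm(C-ctr);n=np.array([-dirn[1],dirn[0]])
    s=P@dirn;t=P@n
    w=t.max()-t.min();cc=dirn*(s.min()+w/2)+n*(t.max()+t.min())/2
    print('rect',np.round(r[0],1),np.round(r[1],1),round(r[2],1),'w',w.round(4),'disc ctr',cc.round(4))
# pockets
for n,im in(('scene',p),('side',q)):
    b=ortho(n,im,.020,.45,.7,.16,.38,2200)
    hsv=cv2.cvtColor(b,cv2.COLOR_RGB2HSV)
    print([hsv[int((.7-x)*2200),int((.38-y)*2200)] for x,y in((.611,.308),(.611,.224),(.527,.31),(.57,.27))])
    np.save('pics/b_%s.npy'%n,b)
```

```text
tip 0.1734
rect [ 424.3 -362. ] [50.7 76.7] 90.0 w 0.0517 disc ctr [ 0.4117 -0.3623]
rect [474.6 -17.3] [30.6 60. ] 59.9 w 0.0314 disc ctr [ 0.4616 -0.0112]
rect [ 470.1 -201.9] [35.2 82.8] 78.7 w 0.0353 disc ctr [ 0.4468 -0.197 ]
rect [ 579.3 -354.7] [41.3 60. ] 90.0 w 0.0422 disc ctr [ 0.5705 -0.3551]
rect [620.8 -39.7] [40.5 64.2] 55.4 w 0.0413 disc ctr [ 0.6109 -0.0338]
rect [ 627.1 -192.3] [35.2 77.8] 71.6 w 0.0363 disc ctr [ 0.6072 -0.1862]
[array([ 14, 158, 150], dtype=uint8), array([ 14, 160, 148], dtype=uint8), array([ 14, 161, 154], dtype=uint8), array([ 20, 106, 151], dtype=uint8)]
[array([ 14, 135, 168], dtype=uint8), array([ 14, 134, 167], dtype=uint8), array([ 13, 136, 173], dtype=uint8), array([ 17, 103, 188], dtype=uint8)]
```

View pics/m1.png

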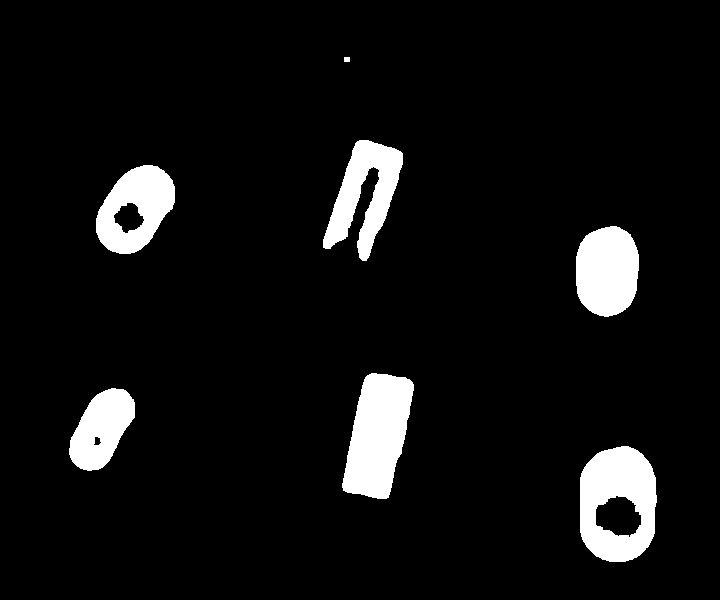

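Run:
```python
from h import *
for n,th in(('scene',125),('side',118)):
    b=np.load('pics/b_%s.npy'%n)
    hsv=cv2.cvtColor(cv2.GaussianBlur(b,(5,5),0),cv2.COLOR_RGB2HSV)
    m=((hsv[...,1]>th)|(hsv[...,2]<105)).astype(np.uint8)*255
    m=cv2.morphologyEx(m,cv2.MORPH_CLOSE,np.ones((7,7)));m=cv2.morphologyEx(m,cv2.MORPH_OPEN,np.ones((11,11)))
    cv2.imwrite(f'pics/mn_{n}.png',m)
    L=[]
    for c in cv2.findContours(m,cv2.RETR_LIST,cv2.CHAIN_APPROX_NONE)[0]:
        A=cv2.contourArea(c)/2200**2*1e6
        if not 1000<A<30000: continue
        P=np.stack([700-c[:,0,1]/2.2,380-c[:,0,0]/2.2],1).astype(np.float32)
        print(n,round(A),'circ',np.round(cv2.minEnclosingCircle(P)[0],1),round(cv2.minEnclosingCircle(P)[1],1),'rect',[np.round(v,1) for v in cv2.minAreaRect(P)])
```

```text
scene 1750 circ [526.  228.6] 24.4 rect [array([526.1, 228.9]), array([46.8, 46.8]), np.float64(-0.0)]
scene 3531 circ [530.5 314.5] 41.7 rect [array([530.6, 313.6]), array([50.5, 72.6]), np.float64(87.4)]
scene 3535 circ [610.9 224.4] 34.3 rect [array([610.7, 224.5]), array([66.4, 66.8]), np.float64(90.0)]
scene 2564 circ [615.5 309.1] 29.5 rect [array([615.5, 309.8]), array([56.8, 57.3]), np.float64(90.0)]
scene 29056 circ [569.8 270.5] 119.0 rect [array([569.9, 270.7]), array([171.6, 171.8]), np.float64(87.0)]
side 1388 circ [524.1 237.5] 22.9 rect [array([524.1, 237.3]), array([39.1, 45.5]), np.float64(90.0)]
side 3088 circ [528.3 321.8] 40.4 rect [array([528.5, 321.5]), array([44.7, 72.2]), np.float64(87.3)]
side 3090 circ [608.2 233.3] 33.3 rect [array([608.5, 232.7]), array([64.1, 61.6]), np.float64(42.0)]
side 2268 circ [612.9 317.3] 28.6 rect [array([612.5, 317.1]), array([53.4, 54.4]), np.float64(59.0)]
side 29415 circ [568.2 272.1] 119.6 rect [array([567.9, 272.1]), array([172.9, 173.3]), np.float64(87.0)]
```

```bash
cat >> h.py <<'E'
from scipy.spatial.transform import Rotation as Ro
def go(x,y,z,yaw):
    s=bot.state();w,a,b,c=s['tool_rot'];R=Ro.from_quat([a,b,c,w])
    t=np.radians(yaw);X=[np.cos(t),np.sin(t),0];T=Ro.from_matrix(np.array([X,np.cross([0,0,-1],X),[0,0,-1]]).T)
    sh=R.inv().apply(np.array([x,y,z])-s['tool_pos'])*1000;rv=np.degrees((R.inv()*T).as_rotvec())
    print('t',round(float(s['time']),2),'pos',s['tool_pos'].round(4),'width',round(float(s['width']),4),'F',s['wrist_force'].round(1),'-> shift',sh.round(1),'turn',rv.round(2))
E
python3 -c "
from h import *
go(.4616,-.0112,.26,80)"
```

```text
t 0.15 pos [0.2152 0.5329 0.404 ] width 0.0859 F [ 0.6 -0.6  0.1] -> shift [-412.1  432.2  144.6] turn [-1.000e-02  9.000e-02 -1.199e+01]
```

```bash
python3 -m jog '[[1,-41,43,14,0,0,-2],[1,-82,86,29,0,0,-4],[1,-124,130,43,0,0,-6],[1,-165,173,58,0,0,-8],[1,-206,216,72,0,0,-10],[1,-247,259,87,0,0,-12],[1,-288,303,101,0,0,-12],[1,-330,346,116,0,0,-12]]' 40; python3 -c "
from h import *
go(.4616,-.0112,.26,80)"
```

```text
time: 1.15
tool_pos: [0.4131, 0.0954, 0.2882]
tool_rot: [0.001, 0.766, 0.643, -0.0]
wrist_force: [1.1, 0.8, -0.0]
width: 0.0854
t 1.15 pos [0.4131 0.0954 0.2882] width 0.0854 F [ 1.1  0.8 -0. ] -> shift [-96.6  66.2  28.4] turn [0.04 0.06 0.02]
```

```bash
python3 -m jog '[[1,-48,33,14,0,0,0],[1,-97,66,28,0,0,0],[1,-97,66,28,0,0,0],[1,-97,66,28,0,0,0]]'; python3 -c "
from h import *
go(.4616,-.0112,.183,80)
s=bot.state()
p,d=bot.get_image('wrist');cv2.imwrite('pics/w1.png',p[:,:,::-1])"
```

```text
time: 1.65
tool_pos: [0.4608, -0.0116, 0.26]
tool_rot: [-0.0, 0.766, 0.642, -0.001]
wrist_force: [0.5, -0.3, 0.1]
width: 0.0856
t 1.65 pos [ 0.4608 -0.0116  0.26  ] width 0.0856 F [ 0.5 -0.3  0.1] -> shift [ 0.6  0.8 77. ] turn [-0.07  0.04 -0.07]
```

View pics/w1.png

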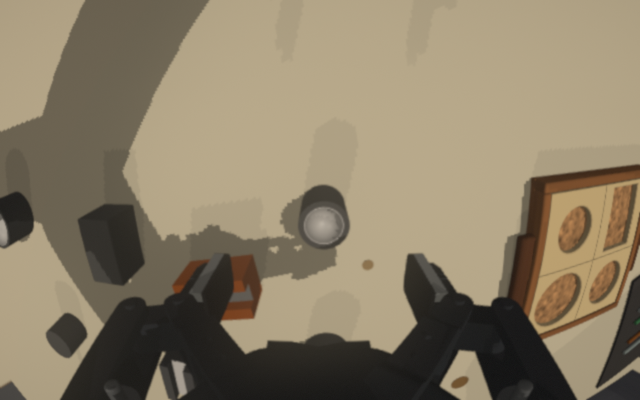

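```bash
cat >> h.py <<'E'
def wpt(uv,z,s):
    c=bot.camera_params('wrist');T=np.array(c['tool_from_camera']);w,a,b,e=s['tool_rot'];R=Ro.from_quat([a,b,e,w])
    uv=np.atleast_2d(uv).astype(float)-[c['cx'],c['cy']];r=np.linalg.norm(uv,axis=1)+1e-9;th=r/c['fx']
    ry=np.c_[uv/r[:,None]*np.sin(th)[:,None],np.cos(th)]@T[:3,:3].T
    o=R.apply(T[:3,3])+s['tool_pos'];ry=R.apply(ry);return o+ry*((z-o[2])/ry[:,2])[:,None]
def wortho(p,s,z,x0,x1,y0,y1,k=1500):
    c=bot.camera_params('wrist');T=np.array(c['tool_from_camera']);w,a,b,e=s['tool_rot'];R=Ro.from_quat([a,b,e,w])
    xs=x1-np.arange(int((x1-x0)*k))/k;ys=y1-np.arange(int((y1-y0)*k))/k
    Y,X=np.meshgrid(ys,xs);P=np.stack([X,Y,np.full_like(X,z)],-1).reshape(-1,3)
    q=(R.inv().apply(P-s['tool_pos'])-T[:3,3])@T[:3,:3]
    h=np.hypot(q[:,0],q[:,1])+1e-9;f=np.arctan2(h,q[:,2])*c['fx']/h
    sh=X.shape
    return cv2.remap(p,(q[:,0]*f+c['cx']).reshape(sh).astype(np.float32),(q[:,1]*f+c['cy']).reshape(sh).astype(np.float32),cv2.INTER_LINEAR)
E
python3 - <<'E'
from h import *
s=bot.state();p=cv2.imread('pics/w1.png')
a=wortho(p,s,.042,.40,.52,-.07,.05,4000)
cv2.circle(a,(int((.05+.0112)*4000),int((.52-.4616)*4000)),68,(0,0,255),1)
cv2.imwrite('pics/w1o.png',a)
E
```

```text
(no output)
```

View pics/w1o.png

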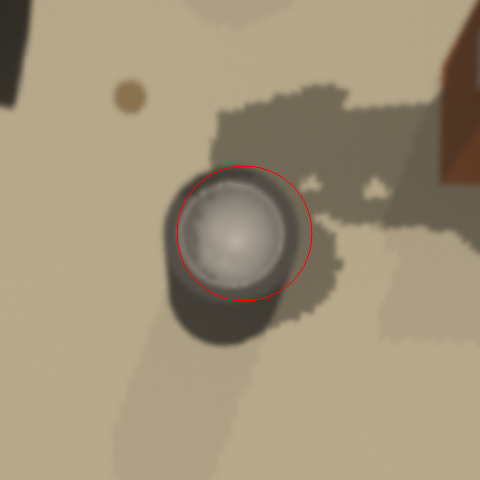

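```bash
python3 -m jog '[[1,2,1,39,0,0,0],[1,2,1,77,0,0,0],[1,2,1,77,0,0,0],[0,2,1,77,0,0,0],[-0.5,2,1,77,0,0,0],[-1,2,1,77,0,0,0],[-1,2,1,77,0,0,0],[-1,2,1,77,0,0,0]]' 40; python3 -c "
from h import *
go(.4616,-.0112,.30,80);print(bot.tip_extent)"
```

```text
time: 2.7
tool_pos: [0.4623, -0.0092, 0.1847]
tool_rot: [0.001, 0.766, 0.643, 0.001]
wrist_force: [-0.7, 1.8, 7.0]
width: 0.033
t 2.7 pos [ 0.4623 -0.0092  0.1847] width 0.033 F [-0.7  1.8  7. ] -> shift [-2.100e+00 -1.000e-01 -1.153e+02] turn [ 0.1   0.01 -0.01]
0.1734
```

```bash
python3 -m jog '[[-1,0,0,-40,0,0,0],[-1,0,0,-80,0,0,0],[-1,0,0,-115,0,0,0],[-1,0,0,-115,0,0,0]]'; python3 -c "
from h import *
go(.525,.2303,.30,87)"
```

```text
time: 3.2
tool_pos: [0.4632, -0.0093, 0.3028]
tool_rot: [0.004, 0.766, 0.643, 0.003]
wrist_force: [0.1, 0.1, -1.3]
width: 0.033
t 3.2 pos [ 0.4632 -0.0093  0.3028] width 0.033 F [ 0.1  0.1 -1.3] -> shift [246.7  19.2   3.1] turn [ 0.54  0.02 -7.02]
```

```bash
python3 -m jog '[[-1,50,4,0,0,0,-2],[-1,100,8,0,0,0,-4],[-1,150,12,0,0.5,0,-6],[-1,200,16,0,0.5,0,-7],[-1,247,19,3,0.5,0,-7],[-1,247,19,3,0.5,0,-7],[-1,247,19,3,0.5,0,-7]]'
python3 - <<'E'
from h import *
go(.525,.2303,.195,87)
s=bot.state()
p,d=bot.get_image('wrist');cv2.imwrite('pics/w2.png',p[:,:,::-1])
a=wortho(p,s,.020,.45,.7,.16,.38,2000)
for x,y,r in((.5251,.2303,25),(.6145,.3107,30),(.610,.2258,35)):
    cv2.circle(a,(int((.38-y)*2000),int((.7-x)*2000)),r*2,(255,0,0),1)
b=cv2.boxPoints(((  (.38-.3152)*2000,(.7-.5296)*2000),(104,148),3)).astype(int)
cv2.polylines(a,[b],True,(255,0,0),1)
cv2.imwrite('pics/w2o.png',a[:,:,::-1])
E
```

```text
time: 4.08
tool_pos: [0.5241, 0.2303, 0.2988]
tool_rot: [-0.0, 0.725, 0.689, -0.001]
wrist_force: [0.9, -0.0, -1.0]
width: 0.033
t 4.08 pos [0.5241 0.2303 0.2988] width 0.033 F [ 0.9 -0.  -1. ] -> shift [  0.3   1.1 103.8] turn [-0.11  0.11  0.03]
```

View pics/w2o.png

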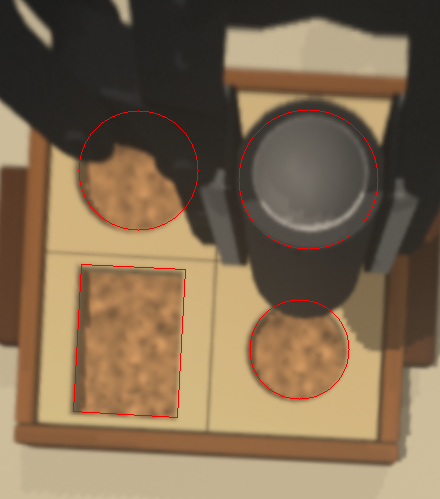

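View pics/w2.png

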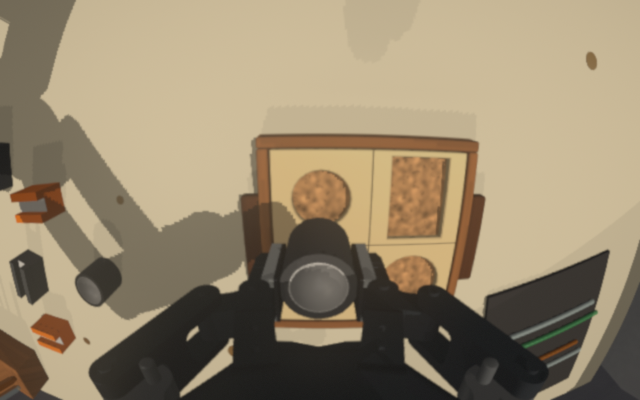

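```bash
python3 -m jog '[[-1,0,1,35,0,0,0],[-1,0,1,70,0,0,0],[-1,0,1,95,0,0,0],[-1,0,1,102,0,0,0],[-1,0,1,102,0,0,0],[-1,0,1,102,0,0,0]]';  python3 -c "
from h import *
go(.525,.2303,.1965,87)"
```

```text
time: 4.88
tool_pos: [0.5252, 0.2289, 0.1979]
tool_rot: [0.0, 0.726, 0.688, -0.001]
wrist_force: [-0.5, -0.3, -0.4]
width: 0.0329
t 4.88 pos [0.5252 0.2289 0.1979] width 0.0329 F [-0.5 -0.3 -0.4] -> shift [ 1.3 -0.3  1.4] turn [-0.02  0.07 -0.09]
```

```bash
python3 -m jog '[[-1,1,0,2,0,0,0],[-1,1,0,2,0,0,0],[-0.1,1,0,2,0,0,0],[0.2,1,0,2,0,0,0],[0.3,1,0,2,0,0,0],[0.3,1,0,-30,0,0,0],[0.3,1,0,-80,0,0,0],[0.3,1,0,-105,0,0,0]]';  python3 - <<'E'
from h import *
go(.611,-.0335,.30,80)
p,d=bot.get_image('scene')
cv2.imwrite('pics/s2.png',cv2.resize(p[130:230,350:470],None,fx=5,fy=5)[:,:,::-1])
E
```

```text
time: 5.88
tool_pos: [0.526, 0.2304, 0.3053]
tool_rot: [0.001, 0.726, 0.688, 0.001]
wrist_force: [0.1, -0.2, 0.5]
width: 0.0554
t 5.88 pos [0.526  0.2304 0.3053] width 0.0554 F [ 0.1 -0.2  0.5] -> shift [-258.9   99.1    5.5] turn [ 0.16 -0.01  6.92]
```

View pics/s2.png

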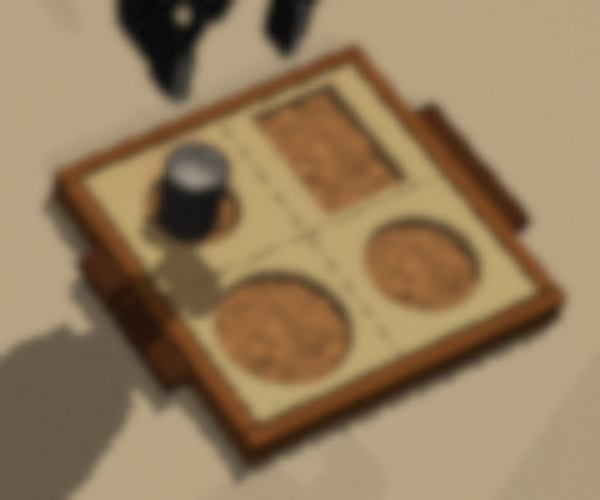

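Small mould is standing in the small pocket (scene crop, about (193,195)), roughly centred. Next the medium mould.

```bash
python3 -m jog '[[1,-50,19,3,0,0,2],[1,-100,38,5,0,0,5],[1,-150,57,5,0,0,7],[1,-200,76,5,0,0,7],[1,-257,99,20,0,0,7],[1,-257,99,40,0,0,7],[1,-257,99,40,0,0,7]]' 40;  python3 - <<'E'
from h import *
go(.611,-.0325,.184,80)
s=bot.state()
p,d=bot.get_image('wrist')
a=wortho(p,s,.042,.55,.67,-.1,.03,4000)
cv2.circle(a,(int((.03+.0338)*4000),int((.67-.6109)*4000)),88,(255,0,0),1)
cv2.imwrite('pics/w3o.png',a[:,:,::-1])
E
```

```text
time: 6.8
tool_pos: [0.6111, -0.032, 0.2658]
tool_rot: [-0.0, 0.767, 0.642, 0.001]
wrist_force: [-0.2, -0.8, -0.4]
width: 0.0856
t 6.8 pos [ 0.6111 -0.032   0.2658] width 0.0856 F [-0.2 -0.8 -0.4] -> shift [-0.7 -0.1 81.8] turn [ 0.08 -0.15 -0.18]
```

View pics/w3o.png

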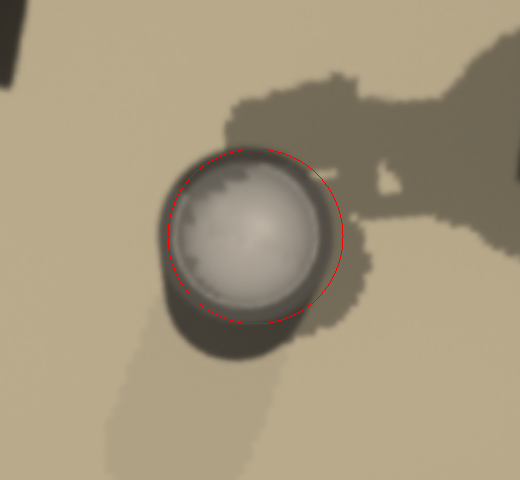

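```bash
python3 -m jog '[[1,0,0,41,0,0,0],[1,0,0,82,0,0,0],[1,0,0,82,0,0,0],[0.2,0,0,82,0,0,0],[-0.5,0,0,82,0,0,0],[-1,0,0,82,0,0,0],[-1,0,0,82,0,0,0],[-1,0,0,82,0,0,0]]' 40; python3 -c "
from h import *
go(.611,-.032,.30,80)"; python3 -m jog '[[-1,0,0,-40,0,0,0],[-1,0,0,-80,0,0,0],[-1,0,0,-115,0,0,0],[-1,0,0,-115,0,0,0]]'; python3 -c "
from h import *
go(.6145,.3107,.30,87)"
```

```text
time: 7.85
tool_pos: [0.6127, -0.0311, 0.1873]
tool_rot: [0.002, 0.767, 0.642, 0.004]
wrist_force: [0.3, 0.9, 5.9]
width: 0.0431
t 7.85 pos [ 0.6127 -0.0311  0.1873] width 0.0431 F [0.3 0.9 5.9] -> shift [  -0.8   -0.7 -112.8] turn [ 0.43 -0.18 -0.11]
time: 8.35
tool_pos: [0.613, -0.0315, 0.3064]
tool_rot: [0.005, 0.767, 0.642, 0.007]
wrist_force: [0.5, -0.6, -1.2]
width: 0.0428
t 8.35 pos [ 0.613  -0.0315  0.3064] width 0.0428 F [ 0.5 -0.6 -1.2] -> shift [337.1 -58.7   6.7] turn [ 0.94 -0.15 -7.11]
```

```bash
python3 -m jog '[[-1,50,-9,0,0,0,-2],[-1,100,-18,0,0,0,-4],[-1,150,-27,0,0.5,0,-6],[-1,200,-36,0,1,0,-7],[-1,260,-45,3,1,0,-7],[-1,310,-54,5,1,0,-7],[-1,337,-59,6,1,0,-7],[-1,337,-59,6,1,0,-7]]'
python3 - <<'E'
from h import *
go(.6145,.3107,.20,87)
s=bot.state()
p,d=bot.get_image('wrist');cv2.imwrite('pics/w4.png',p[:,:,::-1])
a=wortho(p,s,.020,.45,.7,.16,.38,2000)
for x,y,r in((.5251,.2303,25),(.6145,.3107,30),(.610,.2258,35)):
    cv2.circle(a,(int((.38-y)*2000),int((.7-x)*2000)),r*2,(255,0,0),1)
cv2.imwrite('pics/w4o.png',a[:,:,::-1])
E
```

```text
time: 9.35
tool_pos: [0.6136, 0.3123, 0.2994]
tool_rot: [-0.002, 0.725, 0.689, -0.0]
wrist_force: [0.6, -0.9, -1.3]
width: 0.0426
t 9.35 pos [0.6136 0.3123 0.2994] width 0.0426 F [ 0.6 -0.9 -1.3] -> shift [-1.7  1.2 99.4] turn [-0.14 -0.11  0.04]
```

View pics/w4o.png

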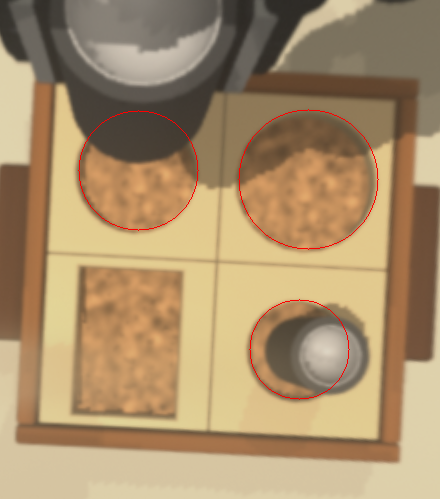

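```bash
python3 -m jog '[[-1,-2,1,35,0,0,0],[-1,-2,1,70,0,0,0],[-1,-2,1,92,0,0,0],[-1,-2,1,99,0,0,0],[-1,-2,1,100,0,0,0],[-1,-2,1,100,0,0,0]]';  python3 -c "
from h import *
go(.6145,.3107,.199,87)"
```

```text
time: 10.15
tool_pos: [0.6149, 0.3081, 0.2003]
tool_rot: [-0.001, 0.726, 0.688, -0.0]
wrist_force: [0.4, 0.3, -1.5]
width: 0.0428
t 10.15 pos [0.6149 0.3081 0.2003] width 0.0428 F [ 0.4  0.3 -1.5] -> shift [ 2.6 -0.6  1.4] turn [-0.08 -0.07 -0.08]
```

```bash
python3 -m jog '[[-1,2,0,2,0,0,0],[-1,2,0,2,0,0,0],[0.1,2,0,2,0,0,0],[0.4,2,0,2,0,0,0],[0.5,2,0,2,0,0,0],[0.5,2,0,-30,0,0,0],[0.5,2,0,-80,0,0,0],[0.5,2,0,-105,0,0,0]]';  python3 - <<'E'
from h import *
go(.6175,-.187,.27,72)
p,d=bot.get_image('side')
cv2.imwrite('pics/s3.png',cv2.resize(p[220:340,250:390],None,fx=5,fy=5)[:,:,::-1])
E
```

```text
time: 11.15
tool_pos: [0.6159, 0.3104, 0.3082]
tool_rot: [-0.0, 0.726, 0.688, 0.002]
wrist_force: [0.9, -0.1, 0.0]
width: 0.0642
t 11.15 pos [0.6159 0.3104 0.3082] width 0.0642 F [ 0.9 -0.1  0. ] -> shift [-496.7   28.2   36.7] turn [ 0.11 -0.2  14.93]
```

View pics/s3.png

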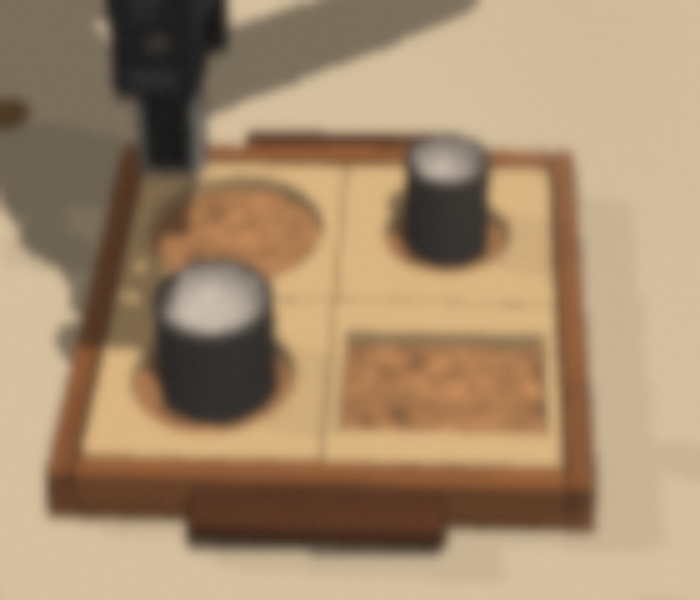

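Both moulds stand centred in their pockets (medium at (215,340), small at (447,205) in the crop). Next the grooved block.

```bash
python3 -m jog '[[1,-62,4,0,0,0,3],[1,-124,7,5,0,0,5],[1,-186,11,10,0,0,8],[1,-248,14,15,0,0,11],[1,-310,18,20,0,0,15],[1,-372,21,25,0,0,15],[1,-434,25,32,0,0,15],[1,-497,28,37,0,0,15]]' 40;  python3 -c "
from h import *
go(.6175,-.187,.27,72)"
```

```text
time: 12.2
tool_pos: [0.6179, -0.1879, 0.2712]
tool_rot: [-0.0, 0.809, 0.587, 0.004]
wrist_force: [0.7, -0.0, 1.0]
width: 0.0855
t 12.2 pos [ 0.6179 -0.1879  0.2712] width 0.0855 F [ 0.7 -0.   1. ] -> shift [ 0.8 -0.6  1.2] turn [ 0.25 -0.4  -0.07]
```

```bash
python3 - <<'E'
from h import *
s=bot.state()
p,d=bot.get_image('wrist');cv2.imwrite('pics/w5.png',p[:,:,::-1])
a=wortho(p,s,.042,.55,.68,-.25,-.12,4000)
b=cv2.boxPoints((((-.12+.189)*4000,(.68-.6175)*4000),(144,240),18)).astype(int)
cv2.polylines(a,[b],True,(255,0,0),1)
cv2.imwrite('pics/w5o.png',a[:,:,::-1])
E
```

```text
(no output)
```

View pics/w5o.png

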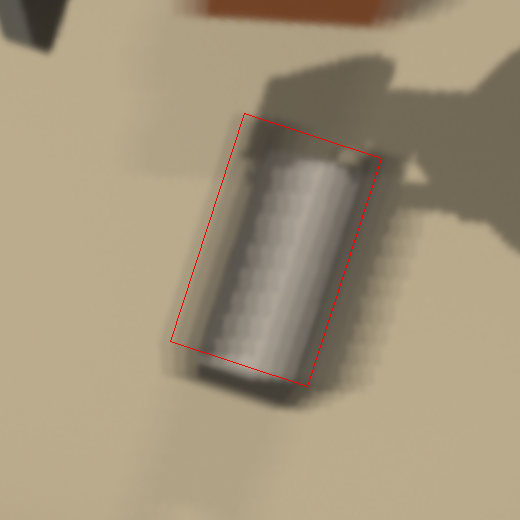

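```bash
python3 -m jog '[[1,0,0,1,0,0,0],[1,0,0,1,0,0,0]]'
python3 - <<'E'
from h import *
s=bot.state()
p,d=bot.get_image('wrist');cv2.imwrite('pics/w6.png',p[:,:,::-1])
a=wortho(p,s,.042,.55,.68,-.25,-.12,4000)
b=cv2.boxPoints((((-.12+.189)*4000,(.68-.6175)*4000),(144,240),18)).astype(int)
cv2.polylines(a,[b],True,(255,0,0),1)
cv2.imwrite('pics/w6o.png',a[:,:,::-1])
go(.6145,-.189,.185,72)
E
```

```text
time: 12.5
tool_pos: [0.6176, -0.1955, 0.2689]
tool_rot: [0.002, 0.811, 0.586, 0.002]
wrist_force: [0.4, 1.1, 0.2]
width: 0.0852
t 12.55 pos [ 0.6177 -0.1947  0.2692] width 0.0852 F [-0.1  0.2  0.3] -> shift [ 4.3 -5.3 84.2] turn [ 0.35 -0.08 -0.23]
```

View pics/w6o.png

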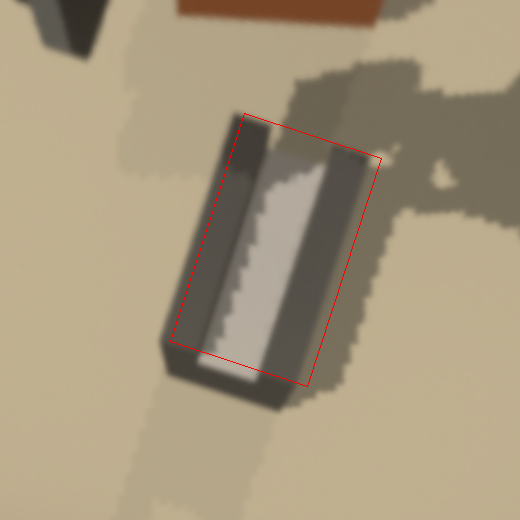

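View pics/w6.png

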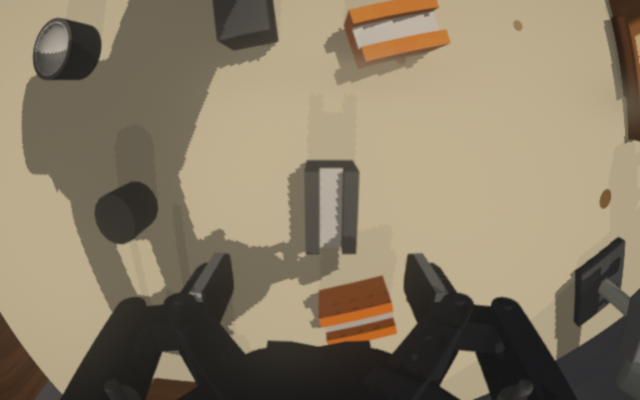

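```bash
python3 -c "
from h import *
go(.618,-.187,.185,72)"
```

```text
t 12.55 pos [ 0.6177 -0.1947  0.2692] width 0.0852 F [-0.1  0.2  0.3] -> shift [ 7.3 -2.6 84.2] turn [ 0.35 -0.08 -0.23]
```

```bash
python3 -m jog '[[1,7,-2.5,20,0.3,0,0],[1,7,-2.5,35,0.3,0,0],[1,7,-2.5,35,0.3,0,0]]'; python3 -c "
from h import *
go(.618,-.187,.185,72)"
```

```text
time: 12.92
tool_pos: [0.6168, -0.1858, 0.2318]
tool_rot: [-0.002, 0.81, 0.587, -0.001]
wrist_force: [-0.8, -0.1, 1.0]
width: 0.0854
t 12.93 pos [ 0.6168 -0.1858  0.2318] width 0.0854 F [-0.8 -0.1  1. ] -> shift [-0.9  1.7 46.7] turn [-0.23 -0.09 -0.13]
```

```bash
python3 -m jog '[[1,-1,1.5,30,0,0,0],[1,-1,1.5,47,0,0,0],[0.2,-1,1.5,47,0,0,0],[-0.4,-1,1.5,47,0,0,0],[-1,-1,1.5,47,0,0,0],[-1,-1,1.5,47,0,0,0],[-1,-1,1.5,47,0,0,0],[-1,-1,1.5,47,0,0,0]]' 40; python3 -c "
from h import *
go(.618,-.187,.30,72)"; python3 -m jog '[[-1,0,0,-40,0,0,0],[-1,0,0,-80,0,0,0],[-1,0,0,-115,0,0,0],[-1,0,0,-115,0,0,0]]'; python3 -c "
from h import *
go(.5296,.3152,.30,87)"
```

```text
time: 13.92
tool_pos: [0.6184, -0.1873, 0.186]
tool_rot: [-0.001, 0.81, 0.587, 0.0]
wrist_force: [-0.6, -0.9, 4.5]
width: 0.0354
t 13.93 pos [ 0.6184 -0.1873  0.186 ] width 0.0354 F [-0.6 -0.9  4.5] -> shift [   0.3   -0.6 -114. ] turn [-0.09 -0.08 -0.13]
time: 14.42
tool_pos: [0.6195, -0.1878, 0.3041]
tool_rot: [0.002, 0.81, 0.587, 0.002]
wrist_force: [0.1, 0.6, -0.9]
width: 0.0356
t 14.43 pos [ 0.6195 -0.1878  0.3041] width 0.0356 F [ 0.1  0.6 -0.9] -> shift [ 450.1 -241.9    3.4] turn [  0.29  -0.02 -15.13]
```

```bash
python3 -m jog '[[-1,45,-24,0,0,0,-2],[-1,95,-51,0,0,0,-5],[-1,145,-78,0,0,0,-8],[-1,195,-105,0,0,0,-11],[-1,250,-134,0,0.3,0,-15],[-1,300,-161,0,0.3,0,-15],[-1,350,-188,0,0.3,0,-15],[-1,400,-215,0,0.3,0,-15]]'; python3 -c "
from h import *
go(.5296,.3152,.30,87)"
```

```text
time: 15.42
tool_pos: [0.5383, 0.2607, 0.3015]
tool_rot: [-0.001, 0.726, 0.688, -0.002]
wrist_force: [0.9, 0.8, -0.9]
width: 0.0355
t 15.43 pos [0.5383 0.2607 0.3015] width 0.0355 F [ 0.9  0.8 -0.9] -> shift [ 54.  -11.7   1.4] turn [-0.18  0.06 -0.13]
```

```bash
python3 -m jog '[[-1,27,-6,0,0,0,0],[-1,54,-12,1,0,0,0],[-1,54,-12,1,0,0,0],[-1,54,-12,1,0,0,0],[-1,54,-12,1,0,0,0]]'
python3 - <<'E'
from h import *
go(.5296,.3152,.198,87)
s=bot.state();p,d=bot.get_image('wrist');cv2.imwrite('pics/w7.png',p[:,:,::-1])
E
```

```text
time: 16.05
tool_pos: [0.5293, 0.3141, 0.2998]
tool_rot: [-0.001, 0.727, 0.687, -0.002]
wrist_force: [-0.2, 0.4, -0.7]
width: 0.0354
t 16.05 pos [0.5293 0.3141 0.2998] width 0.0354 F [-0.2  0.4 -0.7] -> shift [  1.3   0.7 101.8] turn [-0.24  0.12 -0.19]
```

View pics/w7.png

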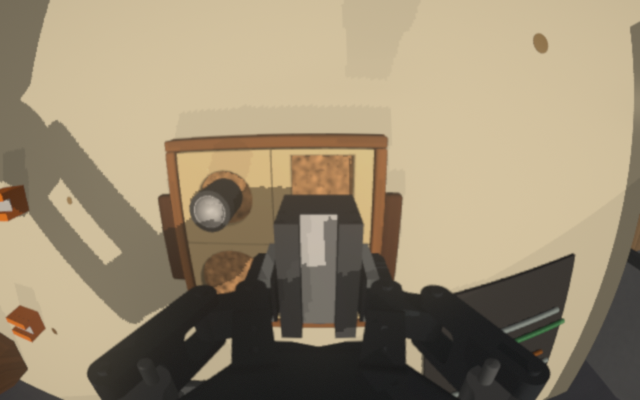

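```bash
python3 -m jog '[[-1,1,1,35,0,0,0],[-1,1,1,70,0,0,0],[-1,1,1,94,0,0,0],[-1,1,1,101,0,0,0],[-1,1,1,102,0,0,0],[-1,1,1,102,0,0,0],[-1,1,1,102,0,0,0]]';  python3 -c "
from h import *
go(.5296,.3152,.198,87)"
```

```text
time: 16.98
tool_pos: [0.5305, 0.315, 0.1988]
tool_rot: [-0.001, 0.727, 0.687, -0.001]
wrist_force: [0.4, 0.7, -0.6]
width: 0.0355
t 16.98 pos [0.5305 0.315  0.1988] width 0.0355 F [ 0.4  0.7 -0.6] -> shift [ 0.2 -0.9  0.8] turn [-0.14  0.05 -0.22]
```

```bash
python3 -m jog '[[-1,0,0,1.5,0,0,0],[-1,0,0,1.5,0,0,0],[-0.1,0,0,1,0,0,0],[0.2,0,0,1,0,0,0],[0.3,0,0,1,0,0,0],[0.3,0,0,-30,0,0,0],[0.3,0,0,-80,0,0,0],[0.3,0,0,-105,0,0,0]]';  python3 - <<'E'
from h import *
go(.412,-.361,.27,75)
p,d=bot.get_image('side')
cv2.imwrite('pics/s4.png',cv2.resize(p[220:340,250:390],None,fx=5,fy=5)[:,:,::-1])
E
```

```text
time: 17.98
tool_pos: [0.5314, 0.3154, 0.3064]
tool_rot: [-0.0, 0.727, 0.687, 0.001]
wrist_force: [0.2, 0.3, -0.9]
width: 0.0555
t 17.98 pos [0.5314 0.3154 0.3064] width 0.0555 F [ 0.2  0.3 -0.9] -> shift [-682.1  -81.3   35.7] turn [ 0.04 -0.05 11.79]
```

View pics/s4.png

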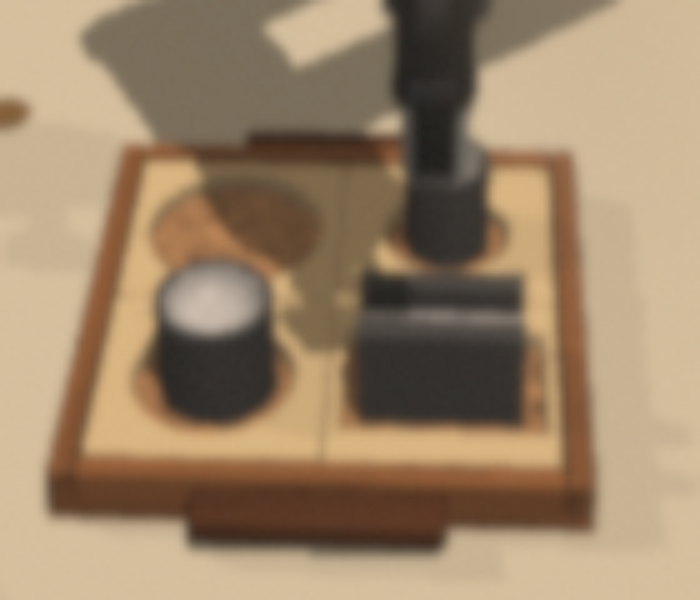

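```bash
python3 -m jog '[[1,-60,-7,0,0,0,2],[1,-120,-14,0,0,0,4],[1,-180,-21,0,0,0,6],[1,-240,-28,0,0,0,8],[1,-300,-36,5,0,0,10],[1,-360,-43,10,0,0,12],[1,-420,-50,15,0,0,12],[1,-480,-57,20,0,0,12]]' 40;  python3 -c "
from h import *
go(.412,-.361,.27,75)"
```

```text
time: 19.02
tool_pos: [0.4478, -0.162, 0.2871]
tool_rot: [0.0, 0.794, 0.607, 0.003]
wrist_force: [0.8, -0.6, -0.5]
width: 0.0853
t 19.02 pos [ 0.4478 -0.162   0.2871] width 0.0853 F [ 0.8 -0.6 -0.5] -> shift [-201.5   17.6   16.3] turn [ 0.24 -0.23 -0.21]
```

```bash
python3 -m jog '[[1,-55,5,4,0,0,0],[1,-110,10,8,0,0,0],[1,-165,15,12,0,0,0],[1,-201,18,16,0.2,0,0],[1,-201,18,16,0.2,0,0],[1,-201,18,16,0.2,0,0],[1,-201,18,16,0.2,0,0]]';  python3 - <<'E'
from h import *
go(.412,-.361,.187,75)
s=bot.state()
p,d=bot.get_image('wrist')
a=wortho(p,s,.042,.35,.47,-.43,-.3,4000)
cv2.circle(a,(int((-.3+.3623)*4000),int((.47-.4117)*4000)),108,(255,0,0),1)
cv2.imwrite('pics/w8o.png',a[:,:,::-1])
E
```

```text
time: 19.9
tool_pos: [0.4125, -0.3592, 0.2702]
tool_rot: [-0.002, 0.794, 0.608, 0.002]
wrist_force: [-0.6, -0.6, -0.4]
width: 0.0856
t 19.9 pos [ 0.4125 -0.3592  0.2702] width 0.0856 F [-0.6 -0.6 -0.4] -> shift [-2.2 -0.  83.2] turn [-0.01 -0.28 -0.14]
```

View pics/w8o.png

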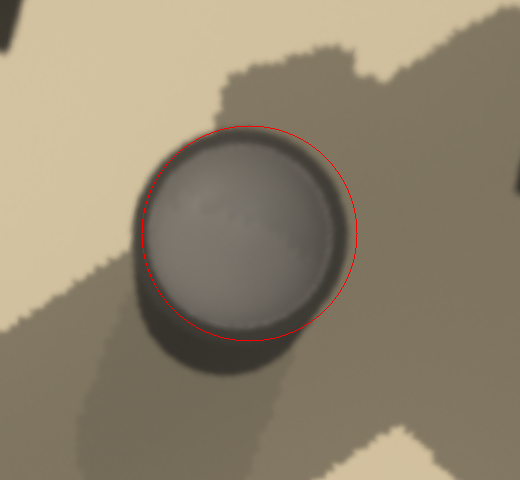

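```bash
python3 -m jog '[[1,-1,0,41,0,-0.2,0],[1,-1,0,86,0,-0.2,0],[1,-1,0,86,0,-0.2,0],[0.4,-1,0,86,0,-0.2,0],[-0.2,-1,0,86,0,-0.2,0],[-1,-1,0,86,0,-0.2,0],[-1,-1,0,86,0,-0.2,0],[-1,-1,0,86,0,-0.2,0]]' 40; python3 -c "
from h import *
go(.412,-.361,.30,75)"; python3 -m jog '[[-1,0,0,-40,0,0,0],[-1,0,0,-80,0,0,0],[-1,0,0,-117,0,0,0],[-1,0,0,-117,0,0,0]]'; python3 -c "
from h import *
go(.610,.2258,.305,87)"
```

```text
time: 20.95
tool_pos: [0.4133, -0.3604, 0.1865]
tool_rot: [0.002, 0.794, 0.608, 0.001]
wrist_force: [1.3, 0.2, 7.8]
width: 0.0529
t 20.95 pos [ 0.4133 -0.3604  0.1865] width 0.0529 F [1.3 0.2 7.8] -> shift [  -1.    -0.6 -113.5] turn [ 0.23  0.05 -0.12]
time: 21.45
tool_pos: [0.4137, -0.3611, 0.3074]
tool_rot: [0.006, 0.794, 0.608, 0.001]
wrist_force: [0.5, -0.6, -1.5]
width: 0.0525
t 21.45 pos [ 0.4137 -0.3611  0.3074] width 0.0525 F [ 0.5 -0.6 -1.5] -> shift [ 6.178e+02  3.630e+01 -4.000e-01] turn [  0.62   0.36 -12.12]
```

```bash
python3 -m jog '[[-1,45,3,0,0,0,-2],[-1,95,6,0,0,0,-4],[-1,150,9,0,0.6,0,-6],[-1,205,12,0,0.6,0,-8],[-1,260,15,0,0.6,0,-10],[-1,315,18,0,0.6,0,-12],[-1,370,21,0,0.6,0,-12],[-1,425,25,0,0.6,0,-12]]';  python3 -c "
from h import *
go(.610,.2258,.305,87)"
```

```text
time: 22.45
tool_pos: [0.5484, 0.0444, 0.3044]
tool_rot: [0.001, 0.726, 0.688, -0.003]
wrist_force: [0.4, -0.5, -0.9]
width: 0.0531
t 22.45 pos [0.5484 0.0444 0.3044] width 0.0531 F [ 0.4 -0.5 -0.9] -> shift [184.5  51.6  -1.9] turn [-0.12  0.38 -0.13]
```

```bash
python3 -m jog '[[-1,55,15,0,0,0,0],[-1,110,30,0,0,0.3,0],[-1,155,43,0,0,0.3,0],[-1,184,51,0,0,0.3,0],[-1,184,51,0,0,0.3,0],[-1,184,51,0,0,0.3,0],[-1,184,51,0,0,0.3,0]]';  python3 -c "
from h import *
go(.610,.2258,.1985,87)"
```

```text
time: 23.32
tool_pos: [0.6088, 0.2241, 0.3025]
tool_rot: [-0.001, 0.727, 0.687, -0.002]
wrist_force: [-0.5, -0.3, -1.7]
width: 0.0525
t 23.32 pos [0.6088 0.2241 0.3025] width 0.0525 F [-0.5 -0.3 -1.7] -> shift [  2.    1.5 104. ] turn [-0.2   0.13 -0.19]
```

```bash
python3 -m jog '[[-1,2,1.5,35,0,0,0],[-1,2,1.5,70,0,0,0],[-1,2,1.5,95,0,0,0],[-1,2,1.5,102,0,0,0],[-1,2,1.5,103,0,0,0],[-1,2,1.5,103,0,0,0],[-1,2,1.5,103,0,0,0]]';  python3 -c "
from h import *
go(.610,.2258,.1985,87)"
```

```text
time: 24.2
tool_pos: [0.6106, 0.2259, 0.2008]
tool_rot: [0.0, 0.727, 0.687, -0.001]
wrist_force: [-0.2, 0.4, -1.4]
width: 0.0529
t 24.2 pos [0.6106 0.2259 0.2008] width 0.0529 F [-0.2  0.4 -1.4] -> shift [-0.1 -0.6  2.3] turn [-0.07  0.08 -0.19]
```

```bash
python3 -m jog '[[-1,0,0,2.5,0,0,0],[-1,0,0,2.5,0,0,0],[-1,0,0,2.5,0,0,0],[0.4,0,0,2,0,0,0],[0.6,0,0,2,0,0,0],[0.7,0,0,2,0,0,0],[0.7,0,0,-30,0,0,0],[0.7,0,0,-80,0,0,0]]'; python3 -m jog '[[0.7,0,0,-50,0,0,0],[0.7,-60,0,-100,0,0,0],[0.7,-120,0,-100,0,0,0],[0.7,-180,0,-100,0,0,0],[0.7,-180,0,-100,0,0,0],[0.7,-180,0,-100,0,0,0]]'
python3 - <<'E'
from h import *
p,d=bot.get_image('side');q,e=bot.get_image('scene')
np.savez('pics/side9.npz',p=p,d=d);np.savez('pics/scene9.npz',p=q,d=e)
cv2.imwrite('pics/s5.png',np.hstack([cv2.resize(p[210:340,250:390],(400,371)),cv2.resize(q[120:240,350:480],(400,371))])[:,:,::-1])
cv2.imwrite('pics/s6.png',q[:,:,::-1])
E
```

```text
time: 25.2
tool_pos: [0.6099, 0.2257, 0.2796]
tool_rot: [-0.001, 0.727, 0.687, -0.003]
wrist_force: [0.4, 0.9, 0.5]
width: 0.0728
time: 25.95
tool_pos: [0.6004, 0.0458, 0.3801]
tool_rot: [-0.001, 0.727, 0.686, -0.003]
wrist_force: [-0.1, 0.1, 0.7]
width: 0.0726
```

View pics/s5.png

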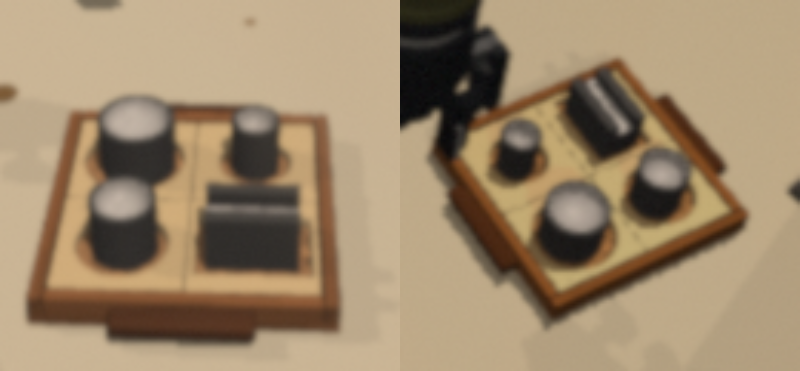

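View pics/s6.png

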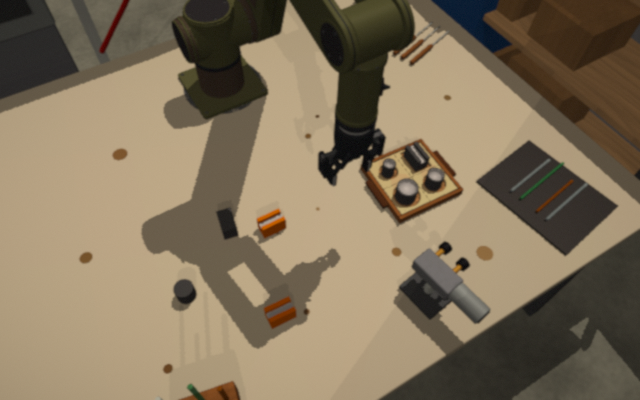

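Run:
```python
from h import *
out=[]
for n in('scene','side'):
    p,d=load(n,9)
    a=ortho(n,p,.054,.46,.68,.17,.37,1900)
    for x,y,r in((.5251,.2303,17),(.6145,.3107,22),(.610,.2258,27)):
        cv2.circle(a,(int((.37-y)*1900),int((.68-x)*1900)),int(r*1.9),(255,0,0),1)
    b=cv2.boxPoints((((.37-.3152)*1900,(.68-.5296)*1900),(68,114),3)).astype(int)
    cv2.polylines(a,[b],True,(255,0,0),1);out.append(a)
    C=bot.camera_params(n);M=np.array(C['cam_to_world'])
    for x,y,f in((.5251,.2303,14.5),(.6145,.3107,19.5),(.610,.2258,24.5)):
        h=[]
        for t in np.arange(0,6.28,.3):
            P=np.array([x+f/1e3*np.cos(t),y+f/1e3*np.sin(t),.054])-M[:3,3];q=P@M[:3,:3]
            u=C['fx']*q[0]/q[2]+C['cx'];v=C['fy']*q[1]/q[2]+C['cy'];z=d[int(round(v)),int(round(u))]
            h.append((M[:3,:3]@[(u-C['cx'])/C['fx']*z,(v-C['cy'])/C['fy']*z,z]+M[:3,3])[2])
        print(n,'rim z max/median',np.max(h).round(4),np.median(h).round(4))
cv2.imwrite('pics/f.png',np.hstack(out)[:,:,::-1])
```

```text
scene rim z max/median 0.0569 0.0516
scene rim z max/median 0.0566 0.0533
scene rim z max/median 0.058 0.0537
side rim z max/median 0.0567 0.0549
side rim z max/median 0.0561 0.0537
side rim z max/median 0.0571 0.0544
```

View pics/f.png

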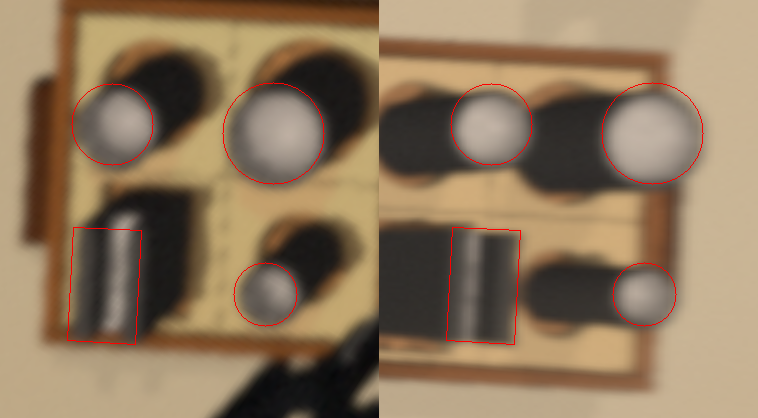

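Run:
```python
from h import *
p=load('scene')[0].astype(int);q=load('scene',9)[0].astype(int)
for u,v in((228,222),(185,291)):
    f=lambda im:(lambda c:(c[:,1].mean()+u-20,c[:,0].mean()+v-20))(np.argwhere(im[v-20:v+20,u-20:u+20].max(2)<62))
    print(np.round(f(p),1),np.round(f(q),1))
s=bot.state();print(s['time'],s['qvel'].round(3));bot.sign_off()
```

```text
[227.  224.2] [226.8 223.1]
[184.6 292. ] [186.4 295.9]
26.05 [ 0.016  0.003 -0.001 -0.002  0.    -0.   ]
the job is handed in; nothing more can be done
```

Run:
```python
from h import *
a=[cv2.resize(load('scene',i)[0][265:315,160:210],(380,380)) for i in(0,9)]
cv2.imwrite('pics/chk.png',np.hstack(a)[:,:,::-1])
```

```text
(no output)
```

View pics/chk.png

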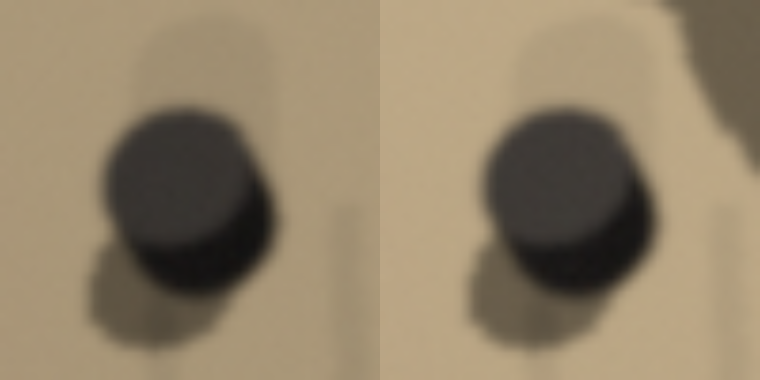

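I put the small mould, medium mould, grooved block and large mould into their own pockets, one after the other. I then backed the arm off and handed the job in at about 26 s; no verdict is reported.

**Placement:** In both fixed cameras, all four pieces stand within roughly 3 mm of their pocket centres. The mould rims' median heights came out at 52–55 mm, against the 54 mm expected when fully seated. Those heights are only good to a few mm; single readings ran up to 58 mm. I judged the grooved block's seating and uprightness by eye only.

**Blanks:**
- **Plain block:** its mask centre shifted by about 1 px.
- **Plain disc:** its mask centre shifted by about 4 px, which disagreed with the rest, and I handed in before looking into it. The before and after close-ups, compared afterwards, show the disc unmoved; brighter lighting had changed the mask.

**Calibration:** The wrist camera put the moulds and the grooved block about 2–3 mm further in +y than the scene camera did. I corrected the grasps for this. For the caddy the two cameras agreed to within about 1 mm.

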